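One stroke of the hand-cranked box loader

ROBOT

A 6-joint arm with a two-finger parallel gripper is mounted at the origin on a cart in front of the work surface, level with it; the furniture and walls round the work are solid. World frame = base frame: x ahead of the robot, y to its left, z up, the work surface at z = 0. Lengths are in m, angles in rad, forces in N, time in s.
With the tool pointing down it reaches from about 0.375 to 0.9 m from the base axis. Payload 3.1 kg.
Tool frame: the origin (TCP) lies at the centre of the arm's flange, where the gripper is bolted on; the fingertips stand robot.tip_extent ahead of it and the grasp point (between the pads) lies 164 mm ahead of it (robot.tip_extent is the distance from the TCP to the fingertips, in m); z points along the fingers, y is the line along which they close (so a half turn about z gives the same grasp; the last joint's range is limited). The gripper opens to 87 mm and grips with 3 to 60 N. Pads are 19 mm wide; open, the fingers measure 117 mm over their backs; the gripper's body (75 mm by 190 mm) begins 51 mm behind the grasp point.
Start: joints at [1.147, 0.527, 1.433, -0, 1.181, -0.178], TCP at [0.151, 0.606, 0.405] pointing down, gripper open.
Joint ranges: [-3.08, 3.08], [-0.75, 2.2], [0.22, 2.44], [-1.43, 4.57], [0, 2.65], [-2.85, 2.85]. Speed limits (rad/s): [2.79, 2.79, 3.14, 3.14, 3.14, 3.14].

INTERFACE

Orientations are given as a unit quaternion [x, y, z, w].
In Python, from rig import get_obs, camera, hand_in, cut_out, robot gives the robot as it stands.
- The arm moves only by the tool step_arm, never from a script. Its argument "rows" is a list of rows, each a list of 6 numbers: the shift along the world's x, y, z in m, then the turn, a rotation vector about the world's x, y, z in degrees. A call has 1 to 12 rows; each row shifts and turns the commanded pose from where the row before left it; what a row does not reach is not made up. A row lasts 1/8 s, in which the tool goes at most 62.5 mm and 10.7 degrees, less where a joint would pass 70% of its speed; a pose out of reach is approached as far as the arm can. A call is refused whole if a number of a shift passes 0.0625 or a number of a turn 10.7, either way. A call with a gripper value outside its range is refused whole. "jaw" is the finger opening in m, from 0 to 0.087, set as the call begins (left out, the last holds). The fingers move at their own pace and stop on an object; "squeeze" is the grip in N (left out, the last holds). Time passes only in rows, so rows that do not move let the fingers close. It gives the time, the measured TCP pose, the force, the opening and the grip force at its end, in the units of the state.
- get_obs(): the state, without advancing time (a new reading comes with each control period).
- camera(name): name is "scene" or "top"; returns a dict with "pixels" (384x512x3 uint8, blue, green, red), "depth" (384x512 float32, m along the optical axis (not along the pixel's ray), 0 where there is no reading), "fov_y" (degrees; the focal length in pixels is half the picture's height over the tangent of half this angle, whatever the lens; pixels are square), "cx", "cy" (the principal point, pixels), "k1" (the pictures are not rectified: a ray, as slopes to the right and down, at radius r is drawn at 1 + k1 r^2 times it, then the intrinsics apply), "extrinsics" (4x4, takes a point from camera to world coordinates). Camera axes: x right, y up, looking along -z (the intrinsics and any distortion apply to the point x, -y, -z); pixel columns grow to the right and rows downward; lengths in m; the calibration is good to about 2 mm. A picture is of the moment at which its call begins.
- hand_in(): hands the job in; it is judged then, once.
Trained networks look in the newest picture that a camera, given by its name, has taken for a name from the list of things; names that differ only in an ending like _2 or _b are one class to them, and where a whole thing is asked for, a point or a joint stands for the part that bears it (a point fixed in the world has none). Each returns a list of dicts, best first, with "confidence" (0 to 1); they miss things now and then, are a little off and sometimes report something else, mostly with a low value. They report only what shows in the picture. A call takes as long as a camera call. They do not tell look-alikes from the thing itself.
- cut_out(label, camera): "region" (384x512 bool, what is visible of it) and "extent" ([centre column, centre row, width, height] in pixels, round what is visible of it).
The state is a dict: "time": time; "q": joint angles; "joint_velocities": joint speeds; "joint_torque": joint torques, N m; "position": TCP position; "tool_rot": TCP orientation; "ft_force": force on the tool from outside, world axes, zero at the start; "moment": the same for the moment, N m; "grip_width": finger opening in m; "grip_force": force on a finger pad.
Only numpy, scipy, OpenCV 4.12 (cv2) and the standard library are available. Lean on these libraries where they do the work, as an engineer would, in place of code of your own. Each camera call takes 0.05 s, during which the arm holds its last target. There are 200 camera calls.

TASK

Lay the small box of staples crossways in the open loading bed of the hand-cranked loader, between the ram and the sleeve, and let go of it. Then take the crank knob and turn the handwheel once round anticlockwise (seen from above), until it meets its end stop, so that the ram pushes the box into the sleeve and comes back. Finish by pressing the knob firmly on against that stop for about half a second, with about 15 N, without overloading the sprung hub (21 N), then let go and leave the other things where they are.

Things in the scene. Friction and masses are not known exactly. Their poses are not given: they have to be found in the camera images.
- loader: Hand-cranked box loader fixed to the table, 300 x 320 mm, origin on the table, x along the ram's push. At y -85 mm: grey housing with a level flywheel, 156 mm across, top 82 mm high. At y +75 mm: channel along x, floor 20 mm high, 83 mm wide, guide walls 34 mm high and 5 mm thick; ram at its rear, open bed in its middle, sleeve with a pale clear roof and 52 mm walls at x 45 to 140 mm.
- bed (a point): Centre of the loading bed on the channel floor, 20 mm over the table, axes as the loader's; small dark marks on the walls are 22 mm before and behind it. The staple box belongs here within 14 mm along x, its 75 mm side across the channel (along y). The waiting ram's face is 66 to 75 mm behind it (-x), the sleeve's mouth 75 mm ahead (+x).
- sleeve (a point): Floor point in the sleeve, 107 mm ahead (+x) of the bed, axes as the loader's; one stroke leaves the centre of the box within 20 mm of it.
- wheel_axis (a point): Point on the upright axis of the flywheel, level with the middle of the knob (122 mm over the table), axes as the loader's.
- knob (a point): Middle of the crank knob, 122 mm over the table, 60 mm from wheel_axis: upright black cylinder 24 mm across, 98 to 143 mm high, spinning freely on its pin, so one gripper heading serves all round. Starts on the -x side, within 1.2 rad. Running takes up to 4 N. A hidden end stop, to be felt, ends the turn 0 to 0.8 rad short of 360 degrees from the start. The wheel stays where it is left.
- hub_spring (a joint): Twist (rad) of the crank arm against the flywheel in its sprung hub: 0 relaxed, positive when the knob is pushed anticlockwise against resistance. 0.075 rad for every 10 N along the knob's path (8 N m per rad). Running keeps it within 0.05 either way; pressing home on the end stop needs over 0.08 (11 N) for 0.3 s; more than 0.16 (21 N) either way overloads it.
- ram (a joint): Travel (m) of the ram, a grey plate 74 mm wide and 22 mm high, along the loader's +x: under 0.009 waiting, 0.161 fully out at half a turn, back near 0 at the end of the turn. It creeps near the ends of the turn, so it does not show the stop.
- staple_box: Small box of staples, green and white, 38 x 75 x 24 mm, 70 g; origin at the centre of its underside, long side along its y. Lies flat on the table to the right of the loader; grasp it across its 38 mm.
- ink_pad: Bystander: flat dark blue ink pad, 72 x 108 x 19 mm, origin under its centre.
- eraser: Bystander: blue and white eraser, 23 x 42 x 13 mm, origin under its centre.
- tape_roll: Bystander: roll of brown tape lying flat, 110 mm across, 48 mm high, origin under its centre.
There are look-alikes about, which are no part of the job. Of the things that look like the staple_box, the smallest one is meant.

How it is judged:
On the way, in this order (a step that is already met when the one before it is completed fails the run):
1. the staple box lies flat and crossways in the loading bed, released (x of staple_box in the frame of bed between -0.014 and 0.014 m and y of staple_box in the frame of bed between -0.008 and 0.008 m and z of staple_box in the frame of bed between -0.004 and 0.004 m and angle between the y axis of staple_box and the y axis of loader, either way round below 0.2 rad and angle between staple_box's own z axis and vertical below 0.1 rad and contact force between the fingers and staple_box below 0.1 N and linear speed of staple_box below 0.02 m/s), for 0.2 s.
2. the ram is fully out and the box is in the sleeve (value of joint ram above 0.15 m and x of staple_box in the frame of sleeve between -0.02 and 0.03 m and y of staple_box in the frame of sleeve between -0.01 and 0.01 m and z of staple_box in the frame of sleeve between -0.004 and 0.006 m), for 0.05 s.
3. at the end of the turn the crank is pressed against its end stop with 11 to 21 N for 0.3 s (value of joint ram below 0.002 m and x of knob in the frame of wheel_axis below -0.04 m and value of joint hub_spring above 0.08 rad), for 0.3 s.
At the end, for the whole second after the job is handed in: The box lies flat in the sleeve (centre up to 20 mm short of or 30 mm beyond the sleeve point, 10 mm sideways), the ram is back (under 2 mm out), the knob is at least 40 mm to the -x side of the axis, the hub spring is relaxed (within 0.04 rad) and the box is at rest (x of staple_box in the frame of sleeve between -0.02 and 0.03 m and y of staple_box in the frame of sleeve between -0.01 and 0.01 m and z of staple_box in the frame of sleeve between -0.004 and 0.006 m and value of joint ram below 0.002 m and x of knob in the frame of wheel_axis below -0.04 m and value of joint hub_spring between -0.04 and 0.04 rad and angle between staple_box's own z axis and vertical below 0.1 rad and linear speed of staple_box below 0.02 m/s); the robot touches nothing.
It fails at once if the sprung hub is overloaded (twisted over 0.16 rad either way, 21 N at the knob) (value of joint hub_spring above 0.16 rad or value of joint hub_spring below -0.16 rad).
It fails at once if a bystander (ink pad, eraser, tape roll) is moved over 30 mm (distance of any of ink_pad, eraser, tape_roll from where it was at the start of the episode above 0.03 m).
It also fails if it takes over 72 s, if anything falls off the work surface, if the arm or the gripper's body presses on something with over 40 N, if the wrist force passes 120 N, or if a joint passes its speed limit or range.

## Working session

There is one attempt and no reset: what is moved stays moved. The work goes in short steps, Python scripts to look and compute and a tool call to move; the robot and the scene stay as the last step left them, time stands still between calls to the robot, and variables do not carry over. Pictures are saved under pics/ and viewed, at most 10 in all, crops included, and the job is handed in when it is done.

Besides the shell and the picture viewer there is one more tool, called after "Call:" in YAML: its name, and indented under it one key for each argument. step_arm: Moves the arm, as the interface text tells. Its arguments: {"type":"object","properties":{"rows":{"type":"array"},"jaw":{"type":"number"},"squeeze":{"type":"number"}},"required":["rows"]}

```bash
ls; mkdir -p pics; cat > h.py <<'E'
import numpy as np, cv2
from rig import get_obs, camera, hand_in, cut_out, robot
def K(c):
    f=c["pixels"].shape[0]/2/np.tan(np.radians(c["fov_y"])/2); return f
def und(c,uv):
    f=K(c); d=(np.asarray(uv,float)-[c["cx"],c["cy"]])/f; s=d.copy()
    for _ in range(20): s=d/(1+c["k1"]*(s**2).sum(-1,keepdims=True))
    return s
def pts(c,uv,depth):
    s=und(c,uv); d=np.asarray(depth)[...,None]
    p=np.concatenate([s[...,:1]*d,-s[...,1:]*d,-d],-1); T=np.array(c["extrinsics"])
    return p@T[:3,:3].T+T[:3,3]
def onplane(c,uv,z):
    T=np.array(c["extrinsics"]); s=und(c,uv); r=np.concatenate([s[...,:1],-s[...,1:],-np.ones_like(s[...,:1])],-1)@T[:3,:3].T
    return T[:3,3]+r*((z-T[2,3])/r[...,2])[...,None]
def cloud(c):
    v,u=np.mgrid[0:384,0:512]; return pts(c,np.stack([u,v],-1),c["depth"])
E
python3 - <<'E'
from h import *
print(get_obs(), robot.tip_extent)
for n in ("scene","top"):
    c=camera(n); cv2.imwrite(f"pics/{n}1.png",c["pixels"]); np.save(f"{n}1.npy",c,allow_pickle=True)
    print(n,c["fov_y"],c["cx"],c["cy"],c["k1"],np.round(c["extrinsics"],3).tolist())
    P=cloud(c)
    for l in ("loader","knob","staple_box","ink_pad","eraser","tape_roll","ram","bed"):
        try:
            for r in cut_out(l,n):
                q=P[r["region"]&(c["depth"]>0)]
                print(l,round(r["confidence"],2),np.round(r["extent"]),np.round(np.median(q,0),3) if len(q) else None, np.round(np.percentile(q,[2,98],axis=0),3).tolist() if len(q) else None)
        except Exception as e: print(l,e)
E
```

```text
pics
{'time': 0.0, 'q': array([ 1.14754933e+00,  5.28466156e-01,  1.43391530e+00, -2.46138385e-06,
        1.18140228e+00, -1.78481265e-01]), 'joint_velocities': array([-0.00066139,  0.00088089, -0.00191432, -0.00123223,  0.00017479,
       -0.00036131]), 'joint_torque': array([-9.26397297e-04, -4.40038776e+01, -1.76596874e+01,  6.34337962e-02,
        5.81251353e-02, -1.36738199e-04]), 'position': array([0.15126992, 0.60605699, 0.40376708]), 'tool_rot': array([ 1.22077058e-01,  9.92520021e-01, -1.04666557e-03, -3.23571299e-04]), 'ft_force': array([-0.15593539, -0.14708539, -0.51444071]), 'moment': array([ 0.01227205, -0.01655651,  0.04702465]), 'grip_force': 0.0, 'grip_width': 0.08737907178408529} 0.1822
scene 45.48445513389227 251.0436461707679 188.61084347736738 0.049251013605857506 [[0.422, 0.556, -0.716, -0.443], [-0.907, 0.271, -0.324, -0.466], [0.013, 0.786, 0.618, 0.935], [0.0, 0.0, 0.0, 1.0]]
loader 0.7 [226. 193. 135.  82.] [0.518 0.029 0.043] [[0.418, -0.115, 0.008], [0.685, 0.187, 0.101]]
knob 0.72 [258. 188.  14.  17.] [ 0.511 -0.056  0.111] [[0.501, -0.07, 0.089], [0.56
[... 1507 characters left out ...]
.  23.] [ 0.433 -0.462  0.031] [[0.387, -0.489, 0.001], [0.482, -0.439, 0.038]]
staple_box 0.53 [341. 205.  20.  12.] [ 0.515 -0.344  0.024] [[0.494, -0.381, 0.003], [0.537, -0.309, 0.031]]
ink_pad 0.65 [340. 160.  32.  20.] [ 0.698 -0.327  0.019] [[0.661, -0.378, 0.003], [0.738, -0.274, 0.025]]
eraser 0.61 [328. 244.  12.   2.] [ 0.347 -0.296  0.012] [[0.337, -0.314, 0.003], [0.358, -0.277, 0.018]]
tape_roll 0.88 [150. 201.  33.  31.] [0.447 0.392 0.046] [[0.395, 0.34, 0.001], [0.498, 0.448, 0.054]]
ram 0.51 [222. 207.  27.  10.] [0.455 0.103 0.047] [[0.448, 0.074, 0.014], [0.479, 0.169, 0.053]]
bed 0.63 [244. 182.  88.  78.] [0.549 0.071 0.049] [[0.423, -0.109, 0.006], [0.691, 0.2, 0.093]]
```

```bash
python3 - <<'E'
from h import *
a=cv2.imread("pics/scene1.png")[130:310,140:420]; b=cv2.imread("pics/top1.png")[120:260,180:400]
A=cv2.resize(a,None,fx=2.85,fy=2.85,interpolation=cv2.INTER_CUBIC); B=cv2.resize(b,None,fx=3.6,fy=3.6,interpolation=cv2.INTER_CUBIC)
cv2.imwrite("pics/a.png",A); cv2.imwrite("pics/b.png",B)
E
```

```text
(no output)
```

View pics/a.png

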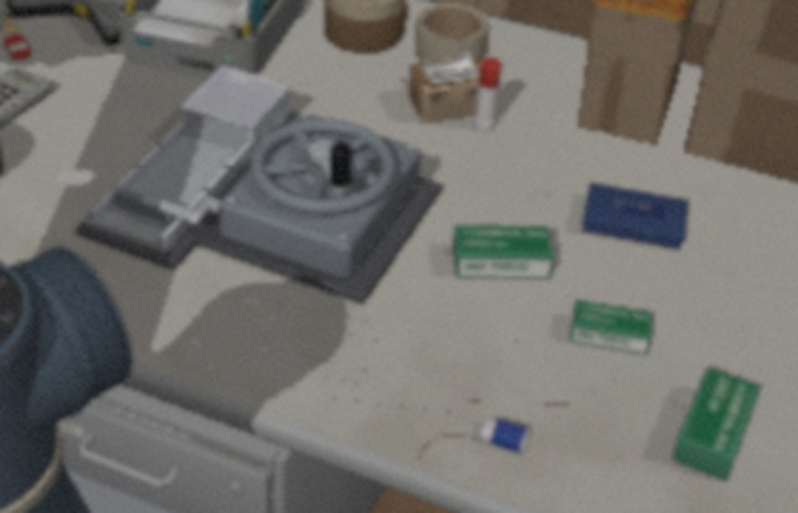

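View pics/b.png

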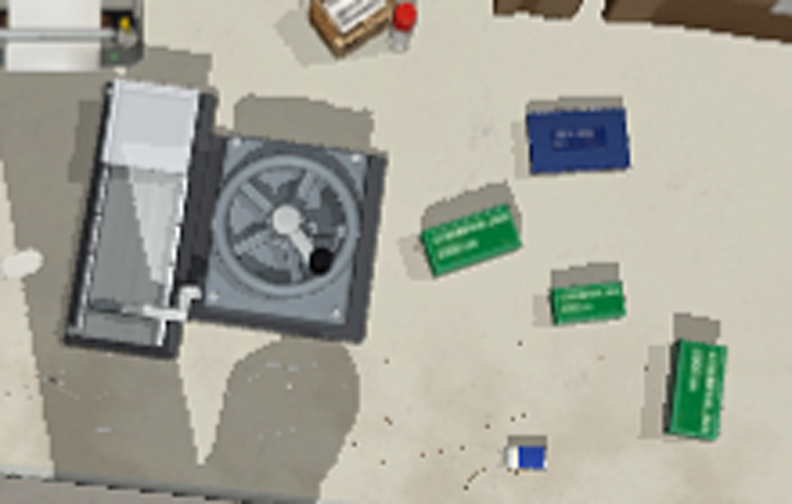

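```bash
cat > m.py <<'E'
from h import *
def rect(p):
    (c,s,a)=cv2.minAreaRect((p[:,:2]*1000).astype(np.float32)); return np.round(c,1),np.round(s,1),round(a,1)
for n in ("scene","top"):
    c=np.load(f"{n}1.npy",allow_pickle=True).item(); P=cloud(c); D=c["depth"]>0; im=c["pixels"].astype(int)
    x,y,z=P[...,0],P[...,1],P[...,2]
    print(n,"table z",np.median(z[D&(x>.35)&(x<.6)&(y<-.15)&(y>-.25)]))
    g=(im[...,1]>im[...,2]*1.5)&(im[...,1]>im[...,0]*1.15)&(x>.48)&(x<.56)&(y<-.3)&(y>-.4)&D&(z>0.018)
    print("staple top",g.sum(),np.median(z[g]),rect(P[g])) 
    v,u=np.nonzero(g); print("  via plane .024",rect(onplane(c,np.stack([u,v],-1).astype(float),np.full(len(u),.024))))
    L=D&(x>.38)&(x<.75)&(y>-.16)&(y<.25)
    k=L&(z>.105); print("knob",k.sum(),np.round(np.percentile(P[k],[5,50,95],axis=0),3).tolist())
    kk=k&(z>.137); print("knob top",kk.sum(),np.round(P[kk].mean(0),4), "max z",z[k].max())
    w=L&(z>.074)&(z<.092); p=P[w]
    print("wheel rect",w.sum(),rect(p), cv2.minEnclosingCircle((p[:,:2]*1000).astype(np.float32)))
    s=L&(z>.045)&(z<.065)&(y>.06)&(x>.55); print("sleeve roof",s.sum(),np.median(z[s]),rect(P[s]))
    h=L&(z>-.0)&(z<.012)&(im.sum(-1)<300); print("base dark",h.sum(),rect(P[h]))
# height map from top
H=np.full((80,90),-1.)
for X,Y,Z in P[L]: H[int((X-.38)/.005),int((.25-Y)/.005)]=Z
print("\n".join(f"{380+5*i:4d} "+" ".join("%3d"%round(1000*q) if q>-1 else "  ." for q in r[4:80]) for i,r in list(enumerate(H))[::-1] if 5<=i<70))
E
python3 m.py
```

```text
scene table z 0.0015059481255121354
staple top 178 0.026797579289997764 (array([ 514.6, -352.1]), array([34.5, 69.7]), 11.1)
  via plane .024 (array([ 519.6, -351.2]), array([33. , 69.7]), 12.3)
knob 113 [[0.501, -0.07, 0.107], [0.507, -0.063, 0.131], [0.519, -0.052, 0.146]]
knob top 43 [ 0.5111 -0.0605  0.1428] max z 0.14882935774173134
wheel rect 916 (array([642.1,  71.6]), array([404.9, 154.4]), 46.9) ((633.733642578125, 79.47391510009766), 204.61270141601562)
sleeve roof 618 0.05678641511691784 (array([680.4, 151.2]), array([184.3, 124.3]), 29.5)
base dark 1041 (array([564.3,  63.4]), array([370.4, 368.3]), 90.0)
top table z 0.0007568908892405801
staple top 174 0.024165397386142318 (array([ 517.6, -347.7]), array([37.2, 75.6]), 13.5)
  via plane .024 (array([ 517.6, -347.8]), array([37.4, 75.9]), 12.6)
knob 43 [[0.501, -0.066, 0.113], [0.509, -0.056, 0.141], [0.52, -0.046, 0.148]]
knob top 32 [ 0.5113 -0.0556  0.1428] max z 0.14819789154029528
wheel rect 802 (array([637. ,  77.3]), array([399. , 151.7]), 49.3) ((630.428466796875, 83.73841094970703), 200.14761352539062)
sleeve roo
[... 19530 characters left out ...]
 1   3  -4   0   5   2   3  -2  -1  -5   1  -9   9   1   0  -4   4  -1   0   8  -1
 410  -3  -2   3  -3  -2  -1  -1   3   9  -6  -2   1   5  -2  -1   0  -1   1  -1   4  -7  -2  -2   0  -2  16   6  13  -2  -3  -1  -5  -6  -6  -1   0   2  -6   2  -4   0  -5  -4   5  -8   0  -2   0   0  -3   2   2  -5   0   1  -6   2  -6   1   2  -5  -4   0  -1  -6   4   2  -4   0  -3   2   0   0   2   2   6
 405   5  -1  -2  -2   5   0  -3   4  -4  -1   3   8   3  -7  -5  -3  -7  -2   0  -2   3   0  -1  -1   3  -5   2  -3  -3  -7   2   2   1   5   0   2 -11   0   1  -2  -4 -11   1   3   4  -7  -3   0  -3  -2   3   2   0   0  -4   7  -1  -3   2   2   0   2  -3  -7  -1  -4  -8   2   2  -3 -10   1  -2   2   1  -1
```

```bash
cat > m2.py <<'E'
from h import *
from scipy.optimize import least_squares
def rect(p):
    (c,s,a)=cv2.minAreaRect((p[:,:2]*1000).astype(np.float32)); return np.round(c,1),np.round(s,1),round(a,2)
for n in ("scene","top"):
    c=np.load(f"{n}1.npy",allow_pickle=True).item(); P=cloud(c)
    for _ in range(1): Pm=np.stack([cv2.medianBlur(P[...,i].astype(np.float32),3) for i in range(3)],-1)
    x,y,z=[Pm[...,i] for i in range(3)]; D=c["depth"]>0
    L=D&(x>.38)&(x<.73)&(y>-.16)&(y<.24)
    m=(L&(z>.006)).astype(np.uint8); m=cv2.morphologyEx(m,cv2.MORPH_OPEN,np.ones((3,3),np.uint8))
    k,lab,st,_=cv2.connectedComponentsWithStats(m); i=1+np.argmax(st[1:,4]); B=lab==i
    print(n,"loader",rect(Pm[B]))
    s=B&(z>.046)&(z<.066)&(x>.58)&(y>.07); s=cv2.erode(s.astype(np.uint8),np.ones((2,2)))>0; print(" roof",s.sum(),np.median(z[s]),rect(Pm[s]))
    h=B&(z>.052)&(y<.05); print(" housing+",rect(Pm[h]))
    w=L&(P[...,2]>.073)&(P[...,2]<.09)&(P[...,1]<.05); p=P[w][:,:2]
    r0=np.hypot(*(p-[.553,-.04]).T); q=p[(r0>.05)&(r0<.085)]
    f=lambda t:np.hypot(q[:,0]-t[0],q[:,1]-t[1])-t[2]
    t=least_squares(f,[.553,-.04,.07],loss="soft_l1",f_scale=.004).x; print(" wheel",t.round(4))
    hub=L&(P[...,2]>.088)&(P[...,2]<.108)&(P[...,1]<.05); print(" arm/hub",np.round(np.percentile(P[hub],[3,50,97],axis=0),3).tolist())
    rm=L&(z>.038)&(z<.056)&(x<.475)&(y>.06)&(y<.18); v=Pm[rm]; a=np.polyfit(v[:,1],v[:,0],1); print(" ram slope dx/dy",a)
    fl=L&(z>.015)&(z<.026)&(x>.47)&(x<.6)&(y>.05)&(y<.2)
    for x0 in (.48,.50,.52,.54,.56,.58): 
        sl=fl&(abs(x-x0)<.008); print(" floor",x0,np.percentile(y[sl],[1,4,96,99]).round(4),end=";")
    print()
E
python3 m2.py
```

```text
scene loader (array([569.1,  53.6]), array([349.8, 316.8]), 89.12)
 roof 448 0.056860823 (array([655.2, 134.6]), array([89.6, 88.5]), 88.42)
 housing+ (array([559.5, -24.2]), array([146.3, 193.2]), 88.0)
 wheel [ 0.5542 -0.0258  0.0679]
 arm/hub [[0.504, -0.069, 0.089], [0.545, -0.025, 0.098], [0.571, -0.007, 0.106]]
 ram slope dx/dy [-0.05538358  0.46294362]
 floor 0.48 [0.064  0.0646 0.1797 0.1851]; floor 0.5 [0.0843 0.086  0.1852 0.187 ]; floor 0.52 [0.0893 0.0942 0.1844 0.1853]; floor 0.54 [0.0862 0.0873 0.1822 0.184 ]; floor 0.56 [0.0884 0.0944 0.1779 0.1803]; floor 0.58 [0.0864 0.0888 0.1781 0.1789];
top loader (array([562.7,  45.2]), array([324.8, 306.1]), 88.43)
 roof 504 0.054942243 (array([653.1, 137.6]), array([88.9, 87.3]), 89.0)
 housing+ (array([556.7, -20.8]), array([146.2, 188.6]), 88.23)
 wheel [ 0.5549 -0.0254  0.0667]
 arm/hub [[0.505, -0.055, 0.088], [0.549, -0.023, 0.095], [0.578, 0.006, 0.101]]
 ram slope dx/dy [-0.06718996  0.4650341 ]
 floor 0.48 [0.0727 0.0935 0.1872 0.1899]; floor 0.5 [0.0705 0.0938 0.1808 0.1845]; floor 0.52 [0.0667 0.0991 0.1852 0.1897]; floor 0.54 [0.0833 0.0966 0.1833 0.1855]; floor 0.56 [0.0905 0.0974 0.189  0.196 ]; floor 0.58 [0.0657 0.0689 0.1854 0.1934];
```

```bash
cat > m3.py <<'E'
from h import *
from scipy.optimize import least_squares
def proj(c,p):
    T=np.linalg.inv(np.array(c["extrinsics"])); q=p@T[:3,:3].T+T[:3,3]; s=np.stack([q[...,0]/-q[...,2],-q[...,1]/-q[...,2]],-1)
    return s*(1+c["k1"]*(s**2).sum(-1,keepdims=True))*K(c)+[c["cx"],c["cy"]]
def ortho(c,x0,x1,y0,y1,z,s=2000):  # up = +x, left = +y
    X,Y=np.meshgrid(np.arange(x1,x0,-1/s),np.arange(y1,y0,-1/s),indexing="ij")
    uv=proj(c,np.stack([X,Y,np.full_like(X,z)],-1)).astype(np.float32)
    return cv2.remap(c["pixels"],uv[...,0],uv[...,1],cv2.INTER_CUBIC)
if __name__=="__main__":
    out=[]
    for n in ("top","scene"):
        c=np.load(f"{n}1.npy",allow_pickle=True).item(); P=cloud(c); D=c["depth"]>0
        w=D&(P[...,2]>.073)&(P[...,2]<.09)&(P[...,1]<.08)&(P[...,1]>-.12)&(P[...,0]<.66)&(P[...,0]>.45); p=P[w][:,:2]; t=[.5575,-.017,.07]
        for i in range(6):
            r0=np.hypot(*(p-t[:2]).T); q=p[(r0>.058)&(r0<.085)]
            t=least_squares(lambda t:np.hypot(q[:,0]-t[0],q[:,1]-t[1])-t[2],t,loss="soft_l1",f_scale=.004).x
        print(n,"wheel",t.round(4),len(q))
        o=ortho(c,.40,.70,.06,.22,.034); o=cv2.rotate(o,cv2.ROTATE_90_CLOCKWISE) # right=+x, up=+y
        for k in range(0,600,40): cv2.line(o,(k,0),(k,4 if k%100 else 10),(0,0,255),1)
        for k in range(0,320,20): cv2.line(o,(0,k),(4 if k%100 else 10,k),(0,0,255),1)
        out.append(o[:290])
    cv2.imwrite("pics/o.png",np.vstack(out)); print(out[0].shape)
E
python3 m3.py
```

```text
top wheel [ 0.5557 -0.017   0.0697] 471
scene wheel [ 0.5546 -0.0218  0.0695] 612
(290, 600, 3)
```

View pics/o.png

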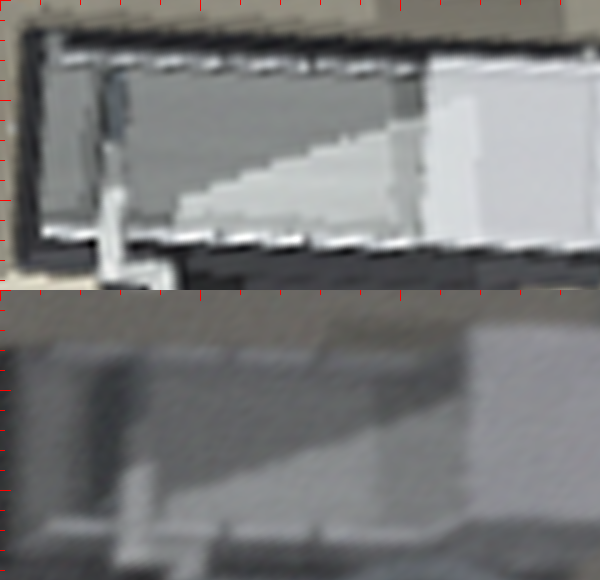

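Call:
step_arm:
  rows:
    - [0.034,-0.045,0,0,0,-3.5]
    - [0.034,-0.045,0,0,0,-3.5]
    - [0.034,-0.045,0,0,0,-3.5]
    - [0.034,-0.045,0,0,0,-3.5]
    - [0.034,-0.045,0,0,0,-3.5]
    - [0.034,-0.045,0,0,0,-3.5]
    - [0.034,-0.045,0,0,0,-3.5]
    - [0.034,-0.045,0,0,0,-3.5]
    - [0.009,-0.059,-0.005,0,0,-3.5]
    - [0.009,-0.059,-0.005,0,0,-3.5]
    - [0.009,-0.059,-0.005,0,0,-3.5]
    - [0.009,-0.059,-0.005,0,0,-3.5]

```text
time: 2.4
position: [0.4597, 0.0084, 0.385]
tool_rot: [0.471, 0.882, 0.0, 0.001]
ft_force: [0.8, -0.2, -0.4]
grip_width: 0.0873
grip_force: 0.0
```

Call:
step_arm:
  rows:
    - [0.008,-0.051,-0.012,0,0,-3]
    - [0.008,-0.051,-0.012,0,0,-3]
    - [0.008,-0.051,-0.012,0,0,-3]
    - [0.008,-0.051,-0.012,0,0,-3]
    - [0.008,-0.051,-0.012,0,0,-3]
    - [0.008,-0.051,-0.012,0,0,-3]
    - [0.009,-0.051,-0.013,0,0,-2.8]
    - [0,0,0,0,0,0]
    - [0,0,0,0,0,0]

```text
time: 3.52
position: [0.5161, -0.3463, 0.2994]
tool_rot: [0.621, 0.783, 0.0, -0.001]
ft_force: [1.2, 1.2, -0.3]
grip_width: 0.0873
grip_force: 0.0
```

Call:
step_arm:
  rows:
    - [0.001,-0.002,-0.03,0,0,0]
    - [0.001,-0.001,-0.03,0,0,0]
    - [0,0,-0.025,0,0,0]
    - [0,0,-0.015,0,0,0]
    - [0,0,-0.007,0,0,0]
    - [0,0,-0.005,0,0,0]
    - [0,0,0,0,0,0]
    - [0,0,0,0,0,0]

```text
time: 4.53
position: [0.5186, -0.3499, 0.1884]
tool_rot: [0.621, 0.784, -0.0, 0.001]
ft_force: [-0.5, -1.1, 0.4]
grip_width: 0.087
grip_force: 0.0
```

Call:
step_arm:
  rows:
    - [0,0,0,0,0,0]
    - [0,0,0,0,0,0]
    - [0,0,0,0,0,0]
    - [0,0,0,0,0,0]
    - [0,0,0,0,0,0]
    - [0,0,0,0,0,0]
    - [0,0,0,0,0,0]
  jaw: 0.03
  squeeze: 12

```text
time: 5.4
position: [0.5185, -0.3496, 0.1877]
tool_rot: [0.621, 0.784, 0.0, -0.0]
ft_force: [1.0, -0.5, 0.0]
grip_width: 0.0378
grip_force: 12.0
```

Call:
step_arm:
  rows:
    - [0,0,0.015,0,0,0]
    - [0,0.01,0.04,0,0,0]
    - [0,0.03,0.05,0,0,-1.5]
    - [0,0.045,0.04,0,0,-1.5]
    - [0,0.05,0.03,0,0,-1.5]
    - [0.002,0.055,0.008,0,0,-1.5]
    - [0.002,0.055,0,0,0,-1.5]
    - [0.002,0.055,0,0,0,-1.5]
    - [0.002,0.055,0,0,0,-1.5]
    - [0.002,0.055,0,0,0,-1.5]
    - [0.002,0.045,0,0,0,-1.5]
    - [0,0.03,0,0,0,-1.4]

```text
time: 6.9
position: [0.5299, 0.1375, 0.3718]
tool_rot: [0.717, 0.697, 0.001, 0.0]
ft_force: [0.3, -0.4, -1.4]
grip_width: 0.0377
grip_force: 12.0
```

Call:
step_arm:
  rows:
    - [0,0.009,-0.025,0,0,0]
    - [0,0,-0.035,0,0,0]
    - [0,0,-0.03,0,0,0]
    - [0,0,-0.02,0,0,0]
    - [0,0,0,0,0,0]
    - [0,0,0,0,0,0]

```text
time: 7.65
position: [0.5309, 0.1444, 0.2619]
tool_rot: [0.718, 0.696, 0.001, 0.001]
ft_force: [-0.1, 0.1, -0.7]
grip_width: 0.0377
grip_force: 12.0
```

```bash
python3 - <<'E'
from h import *; from m3 import ortho
o=[]
for n in ("top","scene"):
    c=camera(n); np.save(f"{n}2.npy",c,allow_pickle=True)
    a=cv2.rotate(ortho(c,.43,.63,.07,.22,.099),cv2.ROTATE_90_CLOCKWISE); b=cv2.rotate(ortho(c,.43,.63,.07,.22,.034),cv2.ROTATE_90_CLOCKWISE)
    o.append(np.hstack([a[:298,:399],b[:298,:399]]))
o=np.vstack(o)
for k in range(0,798,20): cv2.line(o,(k,298),(k,302 if k%100 else 308),(0,0,255),1)
for k in range(0,596,20): cv2.line(o,(399,k),(402 if k%100 else 407,k),(0,0,255),1)
cv2.imwrite("pics/p.png",o)
E
```

```text
(no output)
```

View pics/p.png

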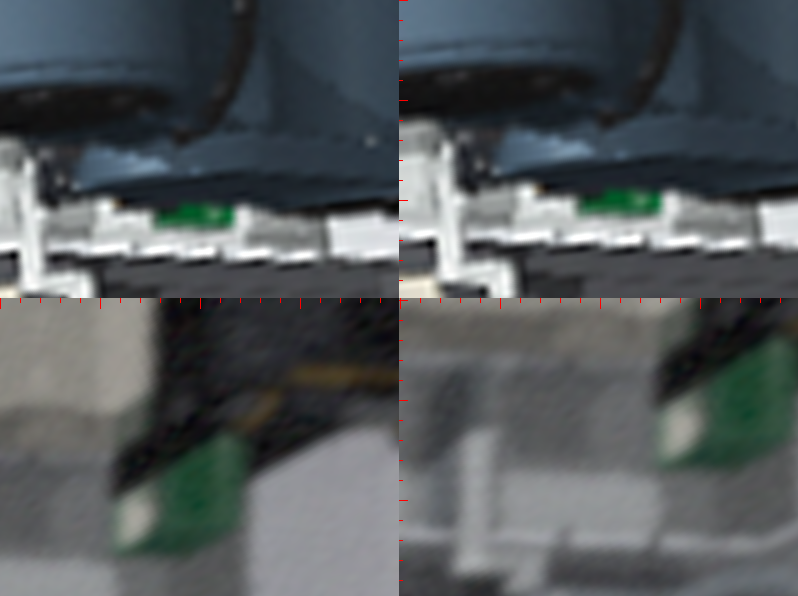

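Call:
step_arm:
  rows:
    - [0,-0.0025,-0.015,0,0,0]
    - [0,0,-0.015,0,0,0]
    - [0,0,-0.007,0,0,0]
    - [0,0,-0.004,0,0,0]
    - [0,0,-0.004,0,0,0]
    - [0,0,0,0,0,0]

```text
time: 8.5
position: [0.5304, 0.1419, 0.2155]
tool_rot: [0.718, 0.696, -0.0, -0.0]
ft_force: [-1.0, 0.2, -0.7]
grip_width: 0.038
grip_force: 12.0
```

Call:
step_arm:
  rows:
    - [0,0,-0.003,0,0,0]
    - [0,0,-0.002,0,0,0]
    - [0,0,-0.001,0,0,0]
    - [0,0,0,0,0,0]

```text
time: 9.0
position: [0.5304, 0.1418, 0.2097]
tool_rot: [0.718, 0.696, -0.0, -0.0]
ft_force: [0.2, 0.3, -1.1]
grip_width: 0.0378
grip_force: 12.0
```

Call:
step_arm:
  rows:
    - [0,0,-0.0015,0,0,0]
    - [0,0,0,0,0,0]

```text
time: 9.25
position: [0.5304, 0.1419, 0.2082]
tool_rot: [0.718, 0.696, -0.0, -0.0]
ft_force: [-0.4, -0.1, -0.7]
grip_width: 0.038
grip_force: 12.0
```

Call:
step_arm:
  rows:
    - [0,0,0,0,0,0]
    - [0,0,0,0,0,0]
    - [0,0,0,0,0,0]
    - [0,0,0,0,0,0]
    - [0,0,0.015,0,0,0]
    - [0,0,0.03,0,0,0]
    - [0,0,0.05,0,0,0]
    - [0,0,0.05,0,0,0]
    - [0,-0.03,0.03,0,0,0]
    - [-0.015,-0.06,0,0,0,0]
    - [-0.015,-0.06,0,0,0,0]
    - [0,0,0,0,0,0]
  jaw: 0.06

```text
time: 10.75
position: [0.4996, -0.0115, 0.3844]
tool_rot: [0.72, 0.694, -0.0, 0.001]
ft_force: [0.3, 1.1, -0.2]
grip_width: 0.0599
grip_force: 0.0
```

Call:
step_arm:
  rows:
    - [0.0055,-0.023,0,0,0,0]
    - [0.0055,-0.023,0,0,0,0]
    - [0,0,0,0,0,0]

```text
time: 11.12
position: [0.512, -0.0544, 0.3839]
tool_rot: [0.718, 0.696, 0.001, 0.001]
ft_force: [-0.6, 0.1, 0.6]
grip_width: 0.06
grip_force: 0.0
```

```bash
python3 - <<'E'
from h import *; from m3 import ortho
o=[]
for n in ("top","scene"):
    c=camera(n); np.save(f"{n}3.npy",c,allow_pickle=True)
    for z in (.044,.034):o.append(cv2.rotate(ortho(c,.43,.63,.07,.22,z),cv2.ROTATE_90_CLOCKWISE)[:298,:399])
o=np.vstack([np.hstack(o[:2]),np.hstack(o[2:])])
for k in range(0,798,20): cv2.line(o,(k,298),(k,302 if k%100 else 308),(0,0,255),1)
for k in range(0,596,20): cv2.line(o,(399,k),(402 if k%100 else 407,k),(0,0,255),1)
cv2.imwrite("pics/q.png",o)
E
```

```text
(no output)
```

View pics/q.png

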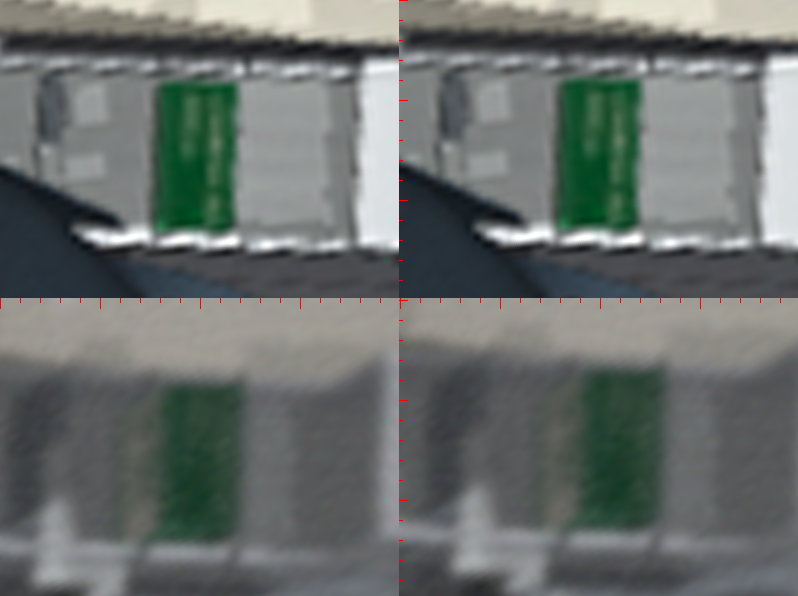

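Call:
step_arm:
  rows:
    - [0,-0.001,0,0,0,-9.7]
    - [0,-0.001,0,0,0,-9.7]
    - [0,0,0,0,0,-9.7]
    - [0,0,0,0,0,-9.7]
    - [0,0,-0.014,0,0,-9.7]
    - [0,0,-0.02,0,0,-9.7]
    - [0,0,-0.02,0,0,-9.8]
    - [0,0,-0.02,0,0,0]
    - [0,0,-0.01,0,0,0]
    - [0,0,-0.01,0,0,0]
    - [0,0,0,0,0,0]

```text
time: 12.6
position: [0.5113, -0.0558, 0.2889]
tool_rot: [0.984, 0.176, -0.0, -0.0]
ft_force: [-0.0, 0.2, 0.4]
grip_width: 0.0598
grip_force: 0.0
```

Call:
step_arm:
  rows:
    - [0,0,0,0,0,0]
    - [0,0,0,0,0,0]
    - [0,0,0,0,0,0]
    - [0,0,0,0,0,0]
    - [0,0,0,0,0,0]
    - [0,0,0,0,0,0]
  jaw: 0.015
  squeeze: 15

```text
time: 13.35
position: [0.5115, -0.0563, 0.2894]
tool_rot: [0.984, 0.176, 0.0, 0.0]
ft_force: [-0.7, -1.1, -0.0]
grip_width: 0.0235
grip_force: 15.0
```

```bash
cat > arc.py <<'E'
import sys,numpy as np,json
# arc.py cx cy cmdx cmdy angles...
cx,cy,x,y=map(float,sys.argv[1:5]); rows=[]
for a in map(float,sys.argv[5:]):
    t=np.radians(a); nx,ny=cx+.06*np.cos(t),cy+.06*np.sin(t); dx,dy=round(nx-x,4),round(ny-y,4); x+=dx;y+=dy; rows.append([dx,dy,0,0,0,0])
print(json.dumps(rows)); print("cmd end",round(x,4),round(y,4))
E
python3 arc.py .5561 -.0162 .5114 -.0562 223 226 230 235 241 248 255 262 268 273 275 275
```

```text
[[0.0008, -0.0009, 0, 0, 0, 0], [0.0022, -0.0023, 0, 0, 0, 0], [0.0031, -0.0028, 0, 0, 0, 0], [0.0042, -0.0031, 0, 0, 0, 0], [0.0053, -0.0034, 0, 0, 0, 0], [0.0066, -0.0031, 0, 0, 0, 0], [0.007, -0.0024, 0, 0, 0, 0], [0.0071, -0.0014, 0, 0, 0, 0], [0.0063, -0.0006, 0, 0, 0, 0], [0.0052, 0.0001, 0, 0, 0, 0], [0.0021, 0.0001, 0, 0, 0, 0], [0.0, 0.0, 0, 0, 0, 0]]
cmd end 0.5613 -0.076
```

Call:
step_arm:
  rows:
    - [0.0008,-0.0009,0,0,0,0]
    - [0.0022,-0.0023,0,0,0,0]
    - [0.0031,-0.0028,0,0,0,0]
    - [0.0042,-0.0031,0,0,0,0]
    - [0,0,0,0,0,0]

```text
time: 13.98
position: [0.5222, -0.0659, 0.2893]
tool_rot: [0.984, 0.176, 0.0, 0.001]
ft_force: [-1.5, -1.6, 1.9]
grip_width: 0.0235
grip_force: 15.0
```

Call:
step_arm:
  rows:
    - [0.0053,-0.0034,0,0,0,0]
    - [0.0066,-0.0031,0,0,0,0]
    - [0.007,-0.0024,0,0,0,0]
    - [0.0071,-0.0014,0,0,0,0]
    - [0.0063,-0.0006,0,0,0,0]
    - [0.0052,0.0001,0,0,0,0]
    - [0.0021,0.0001,0,0,0,0]

```text
time: 14.85
position: [0.5622, -0.0762, 0.2894]
tool_rot: [0.984, 0.176, 0.001, 0.001]
ft_force: [-2.4, -4.8, 2.6]
grip_width: 0.0235
grip_force: 15.0
```

```bash
python3 arc.py .5561 -.0172 .5613 -.076 278 283 290 298 306 314 322 330 337 343 346 347
```

```text
[[0.0032, -0.0006, 0, 0, 0, 0], [0.0051, 0.0009, 0, 0, 0, 0], [0.007, 0.0021, 0, 0, 0, 0], [0.0077, 0.0034, 0, 0, 0, 0], [0.0071, 0.0045, 0, 0, 0, 0], [0.0064, 0.0053, 0, 0, 0, 0], [0.0056, 0.0063, 0, 0, 0, 0], [0.0047, 0.0069, 0, 0, 0, 0], [0.0032, 0.0066, 0, 0, 0, 0], [0.0022, 0.0059, 0, 0, 0, 0], [0.0008, 0.003, 0, 0, 0, 0], [0.0003, 0.001, 0, 0, 0, 0]]
cmd end 0.6146 -0.0307
```

Call:
step_arm:
  rows:
    - [0.0032,-0.0006,0,0,0,0]
    - [0.0051,0.0009,0,0,0,0]
    - [0.007,0.0021,0,0,0,0]
    - [0.0077,0.0034,0,0,0,0]
    - [0.0071,0.0045,0,0,0,0]
    - [0.0064,0.0053,0,0,0,0]
    - [0.0056,0.0063,0,0,0,0]
    - [0.0047,0.0069,0,0,0,0]
    - [0.0032,0.0066,0,0,0,0]
    - [0.0022,0.0059,0,0,0,0]
    - [0.0008,0.003,0,0,0,0]
    - [0.0003,0.001,0,0,0,0]

```text
time: 16.35
position: [0.615, -0.0304, 0.2894]
tool_rot: [0.984, 0.176, 0.001, 0.0]
ft_force: [1.5, -3.2, 1.2]
grip_width: 0.0238
grip_force: 15.0
```

```bash
python3 -c "
from rig import *
o=get_obs();print(o['position'],o['ft_force'],o['moment'])"
```

```text
[ 0.61497699 -0.03039173  0.28939894] [ 1.53680947 -3.21277122  1.1762075 ] [-0.61702343 -0.08214424  0.05383853]
```

```bash
python3 arc.py .5566 -.0172 .6146 -.0307 350 355 362 370 378 386 394 402 409 415 418 419;  python3 arc.py .5566 -.0172 .5857 .0352 422 427 434 442 450 458 466 474 481 487 490 491
```

```text
[[0.0011, 0.0031, 0, 0, 0, 0], [0.0007, 0.0052, 0, 0, 0, 0], [0.0002, 0.0073, 0, 0, 0, 0], [-0.0009, 0.0083, 0, 0, 0, 0], [-0.002, 0.0081, 0, 0, 0, 0], [-0.0032, 0.0078, 0, 0, 0, 0], [-0.0042, 0.0073, 0, 0, 0, 0], [-0.0051, 0.0065, 0, 0, 0, 0], [-0.0052, 0.0052, 0, 0, 0, 0], [-0.005, 0.0038, 0, 0, 0, 0], [-0.0026, 0.0018, 0, 0, 0, 0], [-0.0009, 0.0005, 0, 0, 0, 0]]
cmd end 0.5875 0.0342
[[-0.0009, 0.0006, 0, 0, 0, 0], [-0.0048, 0.0022, 0, 0, 0, 0], [-0.0069, 0.0025, 0, 0, 0, 0], [-0.0081, 0.0017, 0, 0, 0, 0], [-0.0084, 0.0006, 0, 0, 0, 0], [-0.0084, -0.0006, 0, 0, 0, 0], [-0.0081, -0.0017, 0, 0, 0, 0], [-0.0079, -0.0029, 0, 0, 0, 0], [-0.0065, -0.0034, 0, 0, 0, 0], [-0.0052, -0.0035, 0, 0, 0, 0], [-0.0025, -0.0019, 0, 0, 0, 0], [-0.0008, -0.0007, 0, 0, 0, 0]]
cmd end 0.5172 0.0281
```

Call:
step_arm:
  rows:
    - [0.0011,0.0031,0,0,0,0]
    - [0.0007,0.0052,0,0,0,0]
    - [0.0002,0.0073,0,0,0,0]
    - [-0.0009,0.0083,0,0,0,0]
    - [-0.002,0.0081,0,0,0,0]
    - [-0.0032,0.0078,0,0,0,0]
    - [-0.0042,0.0073,0,0,0,0]
    - [-0.0051,0.0065,0,0,0,0]
    - [-0.0052,0.0052,0,0,0,0]
    - [-0.005,0.0038,0,0,0,0]
    - [-0.0026,0.0018,0,0,0,0]
    - [-0.0009,0.0005,0,0,0,0]

```text
time: 17.85
position: [0.5874, 0.0346, 0.2893]
tool_rot: [0.984, 0.176, 0.0, -0.0]
ft_force: [2.0, 0.4, 2.7]
grip_width: 0.0234
grip_force: 15.0
```

```bash
python3 -c "
from rig import *
o=get_obs();print(o['position'],o['ft_force'],o['moment'])"
```

```text
[0.58742048 0.03456301 0.28934497] [1.997186   0.42627755 2.71870848] [ 0.04126013 -0.328953   -0.01048494]
```

```bash
python3 arc.py .5566 -.0172 .5875 .0342 422 427 434 442 450 458 466 474 481 487 490 491
```

```text
[[-0.0027, 0.0016, 0, 0, 0, 0], [-0.0048, 0.0022, 0, 0, 0, 0], [-0.0069, 0.0025, 0, 0, 0, 0], [-0.0081, 0.0017, 0, 0, 0, 0], [-0.0084, 0.0006, 0, 0, 0, 0], [-0.0084, -0.0006, 0, 0, 0, 0], [-0.0081, -0.0017, 0, 0, 0, 0], [-0.0079, -0.0029, 0, 0, 0, 0], [-0.0065, -0.0034, 0, 0, 0, 0], [-0.0052, -0.0035, 0, 0, 0, 0], [-0.0025, -0.0019, 0, 0, 0, 0], [-0.0008, -0.0007, 0, 0, 0, 0]]
cmd end 0.5172 0.0281
```

Call:
step_arm:
  rows:
    - [-0.0027,0.0016,0,0,0,0]
    - [-0.0048,0.0022,0,0,0,0]
    - [-0.0069,0.0025,0,0,0,0]
    - [-0.0081,0.0017,0,0,0,0]
    - [-0.0084,0.0006,0,0,0,0]
    - [-0.0084,-0.0006,0,0,0,0]
    - [-0.0081,-0.0017,0,0,0,0]
    - [-0.0079,-0.0029,0,0,0,0]
    - [-0.0065,-0.0034,0,0,0,0]
    - [-0.0052,-0.0035,0,0,0,0]
    - [-0.0025,-0.0019,0,0,0,0]
    - [-0.0008,-0.0007,0,0,0,0]

```text
time: 19.35
position: [0.5169, 0.028, 0.2891]
tool_rot: [0.984, 0.176, -0.0, -0.0]
ft_force: [0.7, 2.7, 4.4]
grip_width: 0.0237
grip_force: 15.0
```

```bash
python3 arc.py .5566 -.0172 .5172 .0281 493 496 501 507 513 518 522 524 525
```

```text
[[-0.0015, -0.0014, 0, 0, 0, 0], [-0.0023, -0.0022, 0, 0, 0, 0], [-0.0034, -0.0039, 0, 0, 0, 0], [-0.0037, -0.0051, 0, 0, 0, 0], [-0.0032, -0.0055, 0, 0, 0, 0], [-0.0021, -0.0047, 0, 0, 0, 0], [-0.0015, -0.004, 0, 0, 0, 0], [-0.0006, -0.002, 0, 0, 0, 0], [-0.0003, -0.001, 0, 0, 0, 0]]
cmd end 0.4986 -0.0017
```

Call:
step_arm:
  rows:
    - [-0.0015,-0.0014,0,0,0,0]
    - [-0.0023,-0.0022,0,0,0,0]
    - [-0.0034,-0.0039,0,0,0,0]
    - [-0.0037,-0.0051,0,0,0,0]
    - [-0.0032,-0.0055,0,0,0,0]
    - [-0.0021,-0.0047,0,0,0,0]
    - [-0.0015,-0.004,0,0,0,0]
    - [-0.0006,-0.002,0,0,0,0]
    - [-0.0003,-0.001,0,0,0,0]
    - [0,0,0,0,0,0]
  squeeze: 30

```text
time: 20.6
position: [0.4986, -0.0017, 0.2892]
tool_rot: [0.984, 0.176, -0.0, 0.0]
ft_force: [-0.7, 0.1, 3.0]
grip_width: 0.0233
grip_force: 30.0
```

```bash
for s in "528 530 531 532" "534 536 538 539" ; do python3 arc.py .5566 -.0172 .4986 -.0017 $s; done
```

```text
[[-0.0007, -0.003, 0, 0, 0, 0], [-0.0004, -0.0021, 0, 0, 0, 0], [-0.0002, -0.001, 0, 0, 0, 0], [-0.0001, -0.001, 0, 0, 0, 0]]
cmd end 0.4972 -0.0088
[[-0.0017, -0.0092, 0, 0, 0, 0], [-0.0002, -0.0021, 0, 0, 0, 0], [-0.0001, -0.0021, 0, 0, 0, 0], [0.0, -0.0011, 0, 0, 0, 0]]
cmd end 0.4966 -0.0162
```

```bash
x=".4986 -.0017"; for a in 530 535 540 545 550 555 560 565 570 575 580; do b=$((a-5)); python3 - $a <<'E'
import sys,numpy as np
a=float(sys.argv[1]); f=lambda a:np.array([.5566+.06*np.cos(np.radians(a)),-.0172+.06*np.sin(np.radians(a))])
print(a,[(np.round(f(a-5+d)-f(a-5+d-1),4)).tolist() for d in (1.5,3.5,5)], np.round(f(a),4),"step5",np.round((f(a)-f(a-5))/4,5))
E
done
```

```text
530.0 [[-0.0003, -0.001], [-0.0002, -0.001], [-0.0002, -0.001]] [ 0.4975 -0.0068] step5 [-0.00028 -0.00128]
535.0 [[-0.0002, -0.001], [-0.0001, -0.001], [-0.0001, -0.001]] [ 0.4968 -0.012 ] step5 [-0.00017 -0.0013 ]
540.0 [[-0.0001, -0.001], [-0.0, -0.001], [-0.0, -0.001]] [ 0.4966 -0.0172] step5 [-6.00e-05 -1.31e-03]
545.0 [[0.0, -0.001], [0.0001, -0.001], [0.0001, -0.001]] [ 0.4968 -0.0224] step5 [ 6.00e-05 -1.31e-03]
550.0 [[0.0001, -0.001], [0.0001, -0.001], [0.0002, -0.001]] [ 0.4975 -0.0276] step5 [ 0.00017 -0.0013 ]
555.0 [[0.0002, -0.001], [0.0002, -0.001], [0.0003, -0.001]] [ 0.4986 -0.0327] step5 [ 0.00028 -0.00128]
560.0 [[0.0003, -0.001], [0.0003, -0.001], [0.0003, -0.001]] [ 0.5002 -0.0377] step5 [ 0.00039 -0.00125]
565.0 [[0.0004, -0.001], [0.0004, -0.001], [0.0004, -0.001]] [ 0.5022 -0.0426] step5 [ 0.0005  -0.00121]
570.0 [[0.0005, -0.0009], [0.0005, -0.0009], [0.0005, -0.0009]] [ 0.5046 -0.0472] step5 [ 0.0006  -0.00116]
575.0 [[0.0005, -0.0009], [0.0006, -0.0009], [0.0006, -0.0009]] [ 0.5075 -0.0516] step5 [ 0.0007 -0.0011]
580.0 [[0.0006, -0.0008], [0.0006, -0.0008], [0.0007, -0.0008]] [ 0.5106 -0.0558] step5 [ 0.0008  -0.00104]
```

Call:
step_arm:
  rows:
    - [-0.0003,-0.0013,0,0,0,0]
    - [-0.0003,-0.0013,0,0,0,0]
    - [-0.0003,-0.0013,0,0,0,0]
    - [-0.0002,-0.0012,0,0,0,0]
    - [0,0,0,0,0,0]

```text
time: 21.22
position: [0.4975, -0.0069, 0.2892]
tool_rot: [0.984, 0.176, -0.0, 0.0]
ft_force: [-0.1, 1.3, 2.4]
grip_width: 0.0229
grip_force: 30.0
```

Call:
step_arm:
  rows:
    - [-0.0002,-0.0013,0,0,0,0]
    - [-0.0002,-0.0013,0,0,0,0]
    - [-0.0002,-0.0013,0,0,0,0]
    - [-0.0001,-0.0013,0,0,0,0]

```text
time: 21.72
position: [0.4968, -0.012, 0.2892]
tool_rot: [0.984, 0.176, -0.0, -0.0]
ft_force: [0.5, 2.0, 2.1]
grip_width: 0.023
grip_force: 30.0
```

```bash
python3 -c "
from rig import *
o=get_obs();print(o['position'],o['ft_force'])"
```

```text
[ 0.49679317 -0.01201718  0.28923634] [0.46301473 2.04633167 2.05005442]
```

Call:
step_arm:
  rows:
    - [-0.0001,-0.0013,0,0,0,0]
    - [-0.0001,-0.0013,0,0,0,0]
    - [0,-0.0013,0,0,0,0]
    - [0,-0.0013,0,0,0,0]

```text
time: 22.22
position: [0.4966, -0.0172, 0.2892]
tool_rot: [0.984, 0.176, -0.0, -0.0]
ft_force: [1.3, 1.9, 2.0]
grip_width: 0.023
grip_force: 30.0
```

Call:
step_arm:
  rows:
    - [0,-0.0013,0,0,0,0]
    - [0,-0.0013,0,0,0,0]

```text
time: 22.48
position: [0.4966, -0.0198, 0.2892]
tool_rot: [0.984, 0.176, 0.0, -0.0]
ft_force: [1.6, 2.0, 0.8]
grip_width: 0.0229
grip_force: 30.0
```

Call:
step_arm:
  rows:
    - [0.0001,-0.0013,0,0,0,0]
    - [0.0001,-0.0013,0,0,0,0]
    - [0.0002,-0.0013,0,0,0,0]
    - [0.0002,-0.0013,0,0,0,0]

```text
time: 22.98
position: [0.4971, -0.0246, 0.2892]
tool_rot: [0.984, 0.176, -0.0, -0.001]
ft_force: [0.9, 6.0, 0.7]
grip_width: 0.023
grip_force: 30.0
```

Call:
step_arm:
  rows:
    - [0.0002,-0.0013,0,0,0,0]
    - [0.0002,-0.0013,0,0,0,0]

```text
time: 23.22
position: [0.4973, -0.0266, 0.2891]
tool_rot: [0.985, 0.175, -0.0, -0.002]
ft_force: [1.9, 8.0, 1.4]
grip_width: 0.0233
grip_force: 30.0
```

Call:
step_arm:
  rows:
    - [0.0003,-0.0013,0,0,0,0]
    - [0.0003,-0.0013,0,0,0,0]

```text
time: 23.48
position: [0.4976, -0.0285, 0.289]
tool_rot: [0.985, 0.175, -0.001, -0.002]
ft_force: [1.4, 12.5, 1.2]
grip_width: 0.023
grip_force: 30.0
```

Call:
step_arm:
  rows:
    - [0.0003,-0.0013,0,0,0,0]
    - [0,0,0,0,0,0]

```text
time: 23.72
position: [0.4977, -0.0294, 0.2889]
tool_rot: [0.985, 0.175, -0.001, -0.003]
ft_force: [0.5, 13.2, 1.0]
grip_width: 0.0227
grip_force: 30.0
```

Call:
step_arm:
  rows:
    - [0.0001,-0.0008,0,0,0,0]
    - [0,0,0,0,0,0]
    - [0,0,0,0,0,0]
    - [0,0,0,0,0,0]
    - [0,0,0,0,0,0]

```text
time: 24.35
position: [0.4978, -0.0299, 0.2889]
tool_rot: [0.985, 0.175, -0.001, -0.003]
ft_force: [1.2, 13.2, 2.0]
grip_width: 0.0231
grip_force: 30.0
```

Call:
step_arm:
  rows:
    - [0.0002,-0.0009,0,0,0,0]
    - [0,0,0,0,0,0]
    - [0,0,0,0,0,0]
    - [0,0,0,0,0,0]
    - [0,0,0,0,0,0]
    - [0,0,0,0,0,0]

```text
time: 25.1
position: [0.4979, -0.0305, 0.2889]
tool_rot: [0.985, 0.175, -0.001, -0.004]
ft_force: [2.0, 14.6, 2.6]
grip_width: 0.0231
grip_force: 30.0
```

Call:
step_arm:
  rows:
    - [-0.0004,0.002,0,0,0,0]
    - [-0.0003,0.002,0,0,0,0]
    - [-0.0003,0.002,0,0,0,0]
    - [-0.0002,0.0018,0,0,0,0]
    - [0,0,0,0,0,0]

```text
time: 25.72
position: [0.4972, -0.0246, 0.2892]
tool_rot: [0.984, 0.176, -0.001, -0.001]
ft_force: [1.1, 4.4, 2.4]
grip_width: 0.0231
grip_force: 30.0
```

Call:
step_arm:
  rows:
    - [-0.0002,0.0016,0,0,0,0]
    - [0,0,0,0,0,0]

```text
time: 25.98
position: [0.4971, -0.0236, 0.2892]
tool_rot: [0.984, 0.176, -0.0, -0.0]
ft_force: [-0.8, 4.4, 1.3]
grip_width: 0.0228
grip_force: 30.0
```

Call:
step_arm:
  rows:
    - [0,0,0,0,0,0]
    - [0,0,0,0,0,0]
    - [0,0,0,0,0,0]
    - [0,0,0,0,0,0]
    - [0,0,0.01,0,0,0]
    - [0,0,0.03,0,0,0]
    - [0,0,0.04,0,0,0]
    - [0,0,0.02,0,0,0]
    - [-0.01,-0.05,0,0,0,0]
    - [-0.01,-0.06,0,0,0,0]
    - [-0.01,-0.06,0,0,0,0]
    - [0,0,0,0,0,0]
  jaw: 0.055

```text
time: 27.48
position: [0.4672, -0.1978, 0.3902]
tool_rot: [0.985, 0.173, 0.001, 0.002]
ft_force: [-0.3, 0.0, 0.4]
grip_width: 0.0549
grip_force: 0.0
```

```bash
python3 - <<'E'
from h import *; from m3 import ortho
o=[]
for n in ("top","scene"):
    c=camera(n); P=cloud(c); k=(P[...,2]>.137)&(P[...,2]<.15)&(abs(P[...,0]-.5)<.04)&(abs(P[...,1]+.02)<.05)&(c["pixels"].sum(-1)<150); print(n,k.sum(),np.round(np.median(P[k],0),4) if k.any() else None)
    o.append(cv2.rotate(ortho(c,.42,.72,-.06,.22,.044,1300),cv2.ROTATE_90_CLOCKWISE)[:,:390])
cv2.imwrite("pics/r.png",np.hstack(o))
E
```

```text
top 26 [ 0.4963 -0.0212  0.1413]
scene 29 [ 0.4928 -0.0263  0.143 ]
```

View pics/r.png

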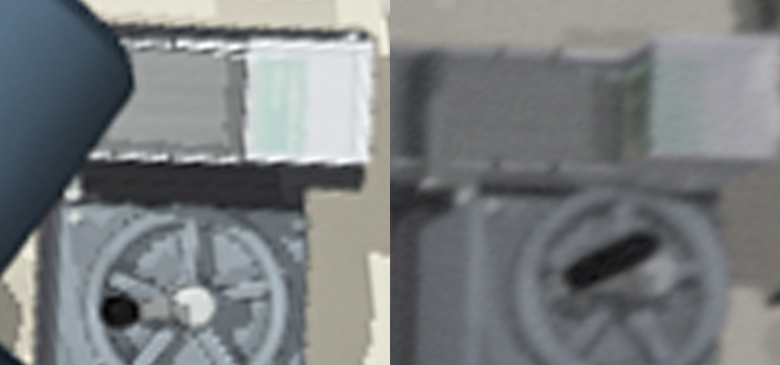

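```bash
python3 -c "
from rig import *
print(hand_in())"
```

```text
the job is handed in; nothing more can be done
None
```

The staple box is in the sleeve, the crank was turned anticlockwise to its end stop (about 325° round), pressed there at a measured 13 to 15 N for over a second and released. The job is handed in, but `hand_in()` returned no verdict.

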